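# Clamp a culture dish on the viewing stage

### The arm

A 6-joint arm with a two-finger parallel gripper is mounted at the origin on the work surface; the furniture and walls round the work are solid. World frame = base frame: x ahead of the robot, y to its left, z up, the work surface at z = 0. Lengths are in m, angles in rad, forces in N, time in s.
With the tool pointing down it reaches from about 0.3 to 0.75 m from the base axis. Payload 8.5 kg.
Tool frame: the origin (TCP) lies on the centre line of the jaws, within the pads' length; the fingertips stand 11 mm ahead of it and the grasp point (between the pads) lies 8 mm behind it (arm.nose_length is the distance from the TCP to the fingertips, in m); z points along the fingers, y is the line along which they close (so a half turn about z gives the same grasp; the last joint's range is limited). The gripper opens to 85 mm and grips with 20 to 120 N. Pads are 22 mm wide; open, the fingers measure 114 mm over their backs; the gripper's body (76 mm by 85 mm) begins 54 mm behind the grasp point. The pads swing forward as they close: fully open they stand 13 mm farther back than shut.
Start: joints at [1.12, 0.381, 1.297, -0, 1.464, -0.215], TCP at [0.128, 0.535, 0.242] pointing down, gripper open.
Joint ranges: [-3.11, 3.11], [-0.89, 2.33], [0.22, 2.48], [-1.42, 4.56], [0.17, 2.85], [-2.88, 2.88]. Speed limits (rad/s): [2.39, 2.39, 3.14, 3.14, 3.14, 3.14].

### API

Orientations are given as a unit quaternion [x, y, z, w].
In Python, from rig import arm, cams, sign_off gives the robot as it stands.
- The arm moves only by the tool jog_arm, never from a script. Its argument "plan" is one flat list of numbers, 6 for each row, row after row: the shift along the tool's x, y, z each as a share of 20 cm, from -1 to 1, then the turn, a rotation vector about the tool's x, y, z each as a share of pi rad, from -1 to 1. In form: [dx, dy, dz, ax, ay, az, dx, dy, dz, ax, ay, az, ...]. A call has 1 to 8 rows; each row is the pose to reach, as a shift and turn from the pose commanded when the call began, along the tool's axes at that moment, turning the shorter way round; what a row does not reach only later rows make up. A row lasts 1/10 s, in which the tool goes at most 50 mm and 8.59 degrees, less where a joint would pass 70% of its speed; a pose out of reach is approached as far as the arm can. A call with a number of a shift or a turn outside -1 to 1 is refused whole. A call with a gripper value outside its range is refused whole. "grip" is the closure, from 0 (fully open) to 1 (shut), set as the call begins (left out, the last holds). The fingers move at their own pace and stop on an object; "force" is the grip in N (left out, the last holds). Time passes only in rows, so rows that repeat a pose let the fingers close. It gives the time, the measured TCP pose, the force, the opening and the grip force at its end, in the units of the state.
- arm.sense(): the state, without advancing time (a new reading comes with each control period).
- cams.snapshot(name): name is "scene" or "top"; returns a dict with "image" (420x560x3 uint8, blue, green, red), "intrinsics" (3x3 intrinsics, pixels), "k1" (the pictures are not rectified: a ray, as slopes to the right and down, at radius r is drawn at 1 + k1 r^2 times it, then the intrinsics apply), "origin" and "rotation" of the camera in the world. Camera axes: x right, y up, looking along -z (the intrinsics and any distortion apply to the point x, -y, -z); pixel columns grow to the right and rows downward; lengths in m; the calibration is good to about 2 mm. A picture is of the moment at which its call begins. There is no depth.
- sign_off(): hands the job in; it is judged then, once.
The state is a dict: "clock": time; "q": joint angles; "joint_velocities": joint speeds; "tau": joint torques, N m; "tcp_pos": TCP position; "orientation": TCP orientation; "contact_force": force on the tool from outside, world axes, zero at the start; "torque": the same for the moment, N m; "grip_width": finger opening in m; "grasp_force": force on a finger pad.
Only numpy, scipy, OpenCV 4.12 (cv2) and the standard library are available. Lean on these libraries where they do the work, as an engineer would, in place of code of your own. Each camera call takes 0.05 s, during which the arm holds its last target. There are 200 camera calls.

### The job

Clamp the culture dish on the viewing stage: loosen the wing knob of the sliding jaw, slide the jaw up so that the dish sits flat and snug between the sliding jaw and the fixed jaw, and turn the knob clockwise until it is tight again. Leave the tube, vial and forceps lying round the stage as they are.

Things in the scene. Friction and masses are not known exactly. Their poses are not given: they have to be found in the camera images.
- stage: fixed dark steel base plate, 120 (x) x 250 (y) x 12 mm high, origin at the centre of its underside on the bench. At its +y end stands the fixed aluminium jaw, 70 mm wide and 18 mm high above the plate, whose pressing face is the plane y = +95 mm. The jaw carriage slides on the other half of the plate along the stage's y axis.
- home (a point): point on the plate's top (12 mm above the bench), on the stage's centre line, 45 mm short of the fixed jaw's face: the centre of the dish when it touches the fixed jaw and lies in the middle
- dish: round shallow clear culture dish filled with beige medium, 90 mm diameter, 14 mm high, loose, lying flat on the stage plate between the two jaws but touching neither at first; origin at the centre of its underside
- carriage (a joint): travel of the sliding jaw (aluminium block 62 mm wide, 50 mm long, its top 25 mm above the plate, with a black rubber pressing face 66 mm wide) in m along the stage's +y, towards the fixed jaw, 0 to 0.070. The rubber face is at stage y = -55 mm + travel; about 0.060 when the dish touches both jaws. It is held firmly while the knob is tight.
- jaw_face (a point): middle of the rubber pressing face of the sliding jaw, at the height of the plate's top; axes as the stage's
- clamp (a joint): angle of the wing knob in rad, 0 (fully loose, stop) to 1.4 (fully tight, stop), growing clockwise seen from above. The brake begins to bite at about 0.7: below 0.6 the jaw slides freely, above 1.0 it is locked. Starts tight, between 1.1 and 1.3. About 0.1 to 0.2 N m to turn; it stays where it is left.
- wing (a point): centre of the wing knob's grip bar on top of the sliding jaw, on its vertical axis, 61 mm above the bench, 27.5 mm behind the rubber face. Black plastic bar, 46 long, 12 thick, 22 mm high (50 to 72 mm above the bench), along this point's x axis (the stage's x when the joint reads 0). Under it an 11 mm thick neck; a 26 mm washer lies 10 mm and the jaw block 13 mm below the bar.
- tube: capped plastic tube, 17 mm diameter, 126 mm long, lying on the bench along the robot's side of the stage; leave alone
- vial: small glass vial with black cap, 23 mm diameter, 51 mm tall, standing on the bench on the robot's side of the stage; leave alone
- forceps: steel forceps, 111 mm long, 10 mm high, lying on the bench behind the stage; leave alone
Not all that is in view belongs to the job. What is shaped like the dish but green is not meant.

How it is judged:
By the outcome, as a careful person would: the job done as asked, in the order asked, and still so for the second after the job is handed in, with the robot touching nothing.
It also fails if it takes over 40 s, if anything falls off the work surface, if the arm or the gripper's body presses on something with over 40 N, if the wrist force passes 120 N, or if a joint passes its speed limit or range.

## Working session

There is one attempt and no reset: what is moved stays moved. The work goes in short steps, Python scripts to look and compute and a tool call to move; the robot and the scene stay as the last step left them, time stands still between calls to the robot, and variables do not carry over. Pictures are saved under pics/ and viewed, at most 10 in all, crops included, and the job is handed in when it is done.

Besides the shell and the picture viewer there is one more tool, called after "Emit:" by a JSON object that holds its "op" and its "data". jog_arm: Moves the arm, as the interface text tells. Its arguments: {"type":"object","properties":{"plan":{"type":"array","items":{"type":"number","minimum":-1,"maximum":1}},"grip":{"type":"number"},"force":{"type":"number"}},"required":["plan"]}

```bash
mkdir -p pics; ls; python3 - <<'E'
from rig import arm,cams
import cv2
for n in("scene","top"):
    s=cams.snapshot(n); cv2.imwrite(f"pics/{n}0.png",s["image"]); print(n,s["intrinsics"],s["k1"],s["origin"],s["rotation"])
print(arm.sense())
E
```

```text
pics
scene [[503.09102521   0.         275.5222995 ]
 [  0.         503.09102521 208.14495939]
 [  0.           0.           1.        ]] -0.06009106178213132 [-0.18639251 -0.3903721   0.64659111] [ 0.39656046 -0.24532487 -0.44845547  0.76252423]
top [[406.60414323   0.         284.22161411]
 [  0.         406.60414323 203.16377719]
 [  0.           0.           1.        ]] -0.11603157441255128 [0.37552264 0.02292127 0.91680816] [ 0.04927864 -0.06627325 -0.69779832  0.71151738]
{'clock': 0.1, 'q': array([ 1.11970062e+00,  3.81161961e-01,  1.29815672e+00,  8.62597636e-06,
        1.46358268e+00, -2.15310153e-01]), 'joint_velocities': array([-0.00147149, -0.00087253, -0.00116948, -0.00179318, -0.00090028,
        0.0005329 ]), 'tau': array([ 2.95773898e-03, -4.49223876e+01, -2.31658369e+01, -1.96656474e-04,
        3.68359761e-03, -1.69651003e-05]), 'tcp_pos': array([0.12838337, 0.53456195, 0.24176513]), 'orientation': array([ 1.17620310e-01,  9.93058425e-01, -6.16958661e-04, -2.18071515e-04]), 'contact_force': array([0.18846514, 0.43511757, 0.16397093]), 'torque': array([ 0.04085221, -0.05891079, -0.05551506]), 'grasp_force': 0.0, 'grip_width': 0.0849642075588718}
```

View pics/scene0.png

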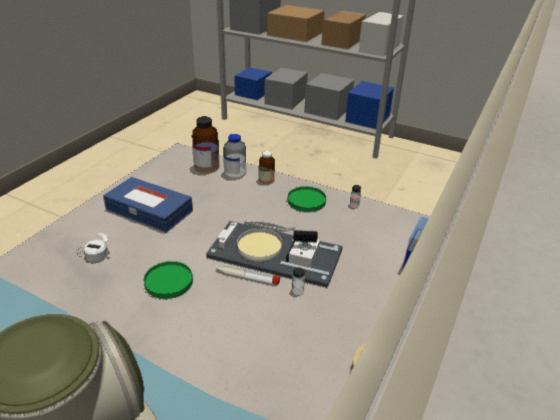

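View pics/top0.png

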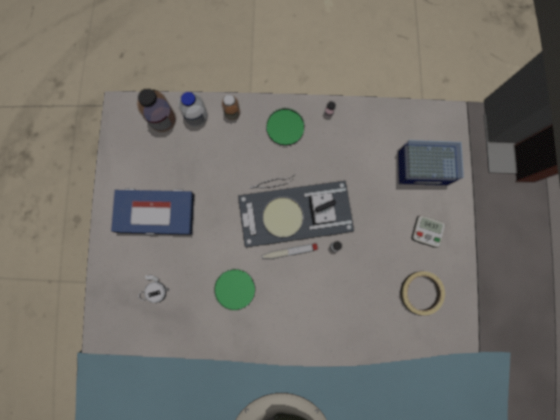

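The top view shows the stage around (295,213), with the fixed jaw at left (248,218), the dish at (283,217) and the carriage with its black wing at (323,207). The tube is at (290,252), the vial at (336,247) and the forceps at (272,183). Two green decoys are also in view.

```bash
cat > h.py <<'E'
import numpy as np,cv2
from scipy.spatial.transform import Rotation as R
from rig import arm,cams
def dist(s): return np.array([s["k1"],0,0,0,0.])
def plane(s,px,z):
    u=cv2.undistortPoints(np.float64(px).reshape(-1,1,2),s["intrinsics"],dist(s)).reshape(-1,2)
    d=R.from_quat(s["rotation"]).apply(np.c_[u[:,0],-u[:,1],-np.ones(len(u))])
    return s["origin"]+d*((z-s["origin"][2])/d[:,2])[:,None]
def proj(s,P):
    c=R.from_quat(s["rotation"]).inv().apply(np.atleast_2d(P)-s["origin"])
    return cv2.projectPoints(c*[1,-1,-1],np.zeros(3),np.zeros(3),s["intrinsics"],dist(s))[0].reshape(-1,2)
def blobs(m,amin=30):
    n,l,st,c=cv2.connectedComponentsWithStats(m.astype(np.uint8))
    return [(st[i],c[i],l==i) for i in range(1,n) if st[i][4]>=amin]
E
python3 - <<'E'
from h import *
for n in("scene","top"):
    s=cams.snapshot(n); im=s["image"]; hsv=cv2.cvtColor(im,cv2.COLOR_BGR2HSV)
    x0,y0,x1,y1=(225,165,365,270) if n=="top" else (195,175,375,305)
    roi=np.zeros(im.shape[:2],bool); roi[y0:y1,x0:x1]=1
    be=roi&(hsv[...,0]>15)&(hsv[...,0]<35)&(hsv[...,1]>60)&(hsv[...,2]>140)
    for st,c,m in blobs(be,100): print(n,"beige",st,c,plane(s,c,.024))
    bl=roi&(im.max(2)<32)
    for st,c,m in blobs(bl,15):
        ys,xs=np.nonzero(m); r=cv2.minAreaRect(np.float32(np.c_[xs,ys])); print(n,"black",st,c,r,plane(s,cv2.boxPoints(r),.072).round(4).tolist())
    dk=roi&(im.max(2)<110)
    for st,c,m in blobs(dk,500):
        m2=cv2.morphologyEx(m.astype(np.uint8),cv2.MORPH_OPEN,np.ones((3,3)));ys,xs=np.nonzero(m2); r=cv2.minAreaRect(np.float32(np.c_[xs,ys])); b=cv2.boxPoints(r); P=plane(s,b,.012);print(n,"dark",st,r,b.round(1).tolist(),P.round(4).tolist(),P.mean(0))
    cv2.imwrite(f"pics/{n}1.png",cv2.resize(im[y0:y1,x0:x1],None,fx=4,fy=4,interpolation=cv2.INTER_CUBIC))
E
```

```text
scene beige [292 175  83  24 950] [345.65368421 182.09789474] [[ 0.79799234 -0.05881998  0.024     ]]
scene beige [238 232  43  25 815] [259.09570552 243.8       ] [[0.49139042 0.00197123 0.024     ]]
scene black [294 232  23  10 171] [304.84795322 236.52046784] ((305.0, 236.5), (9.0, 22.0), 90.0) [[0.503, -0.0676, 0.072], [0.5238, -0.1038, 0.072], [0.4987, -0.1154, 0.072], [0.4784, -0.08, 0.072]]
scene dark [ 206  222  136   67 3483] ((274.575439453125, 248.06373596191406), (130.4929656982422, 52.21485137939453), 13.626995086669922) [[205.0, 258.1000061035156], [217.3000030517578, 207.3000030517578], [344.1000061035156, 238.10000610351562], [331.79998779296875, 288.79998779296875]] [[0.4135, 0.0784, 0.012], [0.5709, 0.1557, 0.012], [0.6081, -0.1332, 0.012], [0.4565, -0.1708, 0.012]] [ 0.5122681  -0.01748876  0.012     ]
top dark [ 238  180  116   68 3721] ((295.5200500488281, 213.6400146484375), (54.022953033447266, 111.44001770019531), 81.8698959350586) [[236.5, 194.8000030517578], [346.8999938964844, 179.0], [354.5, 232.5], [244.1999969482422, 248.3000030517578]] [[0.542, 0.1105, 0.012], [0.5844, -0.1404, 0.012], [0.4617, -0.1568, 0.012], [0.422, 0.0894, 0.012]] [ 0.50250497 -0.02432006  0.012     ]
```

View pics/top1.png

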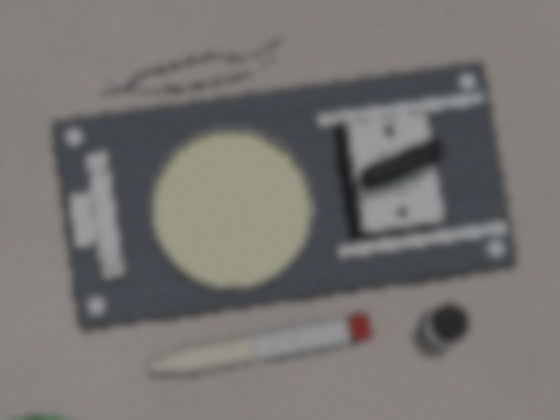

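View pics/scene1.png

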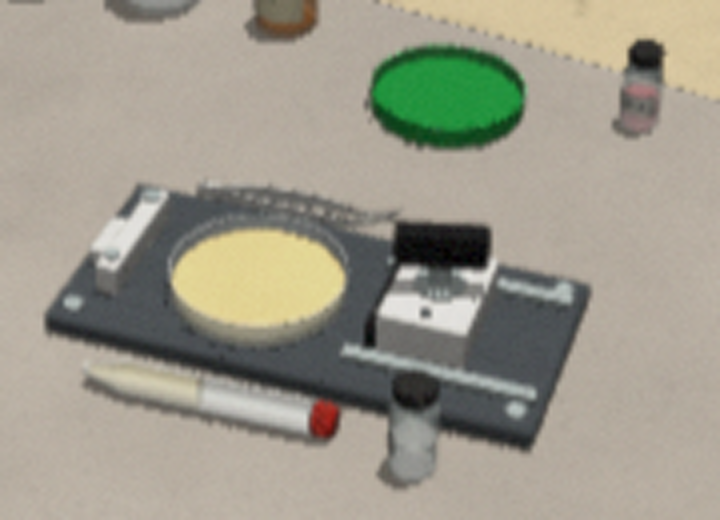

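Both crops are clear. In the top crop the wing bar runs from (362,183) to (441,150), so it is near the tight position. The dish is near (232,210), slightly toward the robot's side of the centre line.

```bash
python3 - <<'E'
from h import *
t=cams.snapshot("top"); im=t["image"]
f=lambda L:np.array(L)/4+[225-.375,165-.375]
C=plane(t,f([(53,121),(484,63),(515,265),(82,328)]),.012)
print("corners",C.round(4).tolist()); c=C.mean(0)
d=(C[0]+C[3]-C[1]-C[2])[:2]; print(np.linalg.norm(d)/2); d/=np.linalg.norm(d); e=np.array([d[1],-d[0]])
d2=(C[0]+C[1]-C[2]-C[3])[:2]; print(np.linalg.norm(d2)/2,"yaw from long",np.degrees(np.arctan2(-d[0],d[1])),"short",np.degrees(np.arctan2(d2[1],d2[0])))
loc=lambda P:np.c_[(P[:,:2]-c[:2])@e,(P[:,:2]-c[:2])@d]
print("centre",c)
hsv=cv2.cvtColor(im,cv2.COLOR_BGR2HSV)
sub=np.zeros(im.shape[:2],bool); sub[190:245,258:308]=1
m=sub&(im[...,2].astype(int)-im[...,0]>15)&(im[...,2]>120)
for st,cc,_ in blobs(m,100):
    P=plane(t,cc,.024); print("dish",st,cc,P,loc(P))
sub[:]=0; sub[198:216,313:338]=1
m=sub&(im.max(2)<75)
for st,cc,mm in blobs(m,10): print("blk",st,cc,plane(t,cc,.07),loc(plane(t,cc,.07)))
W=plane(t,f([(362,183),(441,150)]),.070); v=W[1]-W[0]
print("wing",W,loc(W),"len",np.linalg.norm(v),"yaw",np.degrees(np.arctan2(v[1],v[0])),"mid",W.mean(0),loc(W.mean(0)[None]))
s=cams.snapshot("scene")
g=lambda L:np.array(L)/4+[195-.375,175-.375]
print("scene corners",loc(plane(s,g([(140,184),(590,288),(530,438),(47,318)]),.012)))
# compare wing centre in scene: front-face centre px
wp=g([(442,245)])
for x in (W.mean(0),): print("wing proj scene",proj(s,[x[0],x[1],.061]),wp)
for y in(-.055,): 
  P=c[:2]+d*(y); print("face0",P)
E
```

```text
corners [[0.5418, 0.1075, 0.012], [0.5811, -0.1375, 0.012], [0.4653, -0.1543, 0.012], [0.4256, 0.0874, 0.012]]
0.24651556945796702
0.11747449227883491 yaw from long 9.216238337535598 short 9.035860412233353
centre [ 0.50347354 -0.02421689  0.012     ]
dish [ 264  198   37   38 1122] [282.32709447 216.72638146] [[0.49261872 0.00634306 0.024     ]] [[-0.00582018  0.03190397]]
blk [313 198  25  18 148] [326.43918919 205.56081081] [[ 0.51231838 -0.08578415  0.07      ]] [[-0.00113001 -0.06218908]]
wing [[ 0.50151506 -0.06178904  0.07      ]
 [ 0.52008871 -0.1037901   0.07      ]] [[-0.00795079 -0.03677345]
 [ 0.00365617 -0.08120709]] len 0.045924603091319176 yaw -66.14409096838975 mid [ 0.51080189 -0.08278957  0.07      ] [[-0.00214731 -0.05899027]]
scene corners [[ 0.05864853  0.12080707]
 [ 0.05673606 -0.12685325]
 [-0.06075265 -0.12600834]
 [-0.06063881  0.11844592]]
wing proj scene [[302.7290939  236.86168347]] [[305.125 235.875]]
face0 [ 0.51228239 -0.07850689]
```

```bash
cat >> h.py <<'E'
YAW=np.radians(9.1); C0=np.array([.5035,-.0242]); RS=np.array([[np.cos(YAW),-np.sin(YAW)],[np.sin(YAW),np.cos(YAW)]])
def go(x,y,z,ydeg):
    """target in stage coords; ydeg: yaw of tool y axis relative to stage x. Prints tool shift, turn in move units"""
    a=arm.sense(); r=R.from_quat(a["orientation"])
    sh=r.inv().apply(np.r_[C0+RS@[x,y],z]-a["tcp_pos"])/.2
    p=np.radians(ydeg)+YAW; Y=np.array([np.cos(p),np.sin(p),0]); Z=np.array([0,0,-1.]); T=R.from_matrix(np.c_[np.cross(Y,Z),Y,Z])
    print("shift",sh.round(4),"turn",((r.inv()*T).as_rotvec()/np.pi).round(4))
def here():
    a=arm.sense(); print(a["clock"],"stage",(RS.T@(a["tcp_pos"][:2]-C0)).round(4),a["tcp_pos"][2].round(4),"q",a["q"].round(2),a["contact_force"].round(1),a["torque"].round(2),a["grip_width"],a["grasp_force"])
E
python3 - <<'E'
from h import *
go(-.075,.032,.12,90); go(-.075,.032,.032,90)
t=cams.snapshot("top")
f=lambda L:np.array(L)/4+[225-.375,165-.375]
loc=lambda P:(P[:,:2]-C0)@RS
print("tube",loc(plane(t,f([(150,366),(360,327),(250,350)]),.0085)),"vial",loc(plane(t,f([(450,322)]),.051)))
E
```

```text
shift [-2.0686 -2.2752  0.6115] turn [-1.000e-04 -1.000e-04 -1.256e-01]
shift [-2.0687 -2.275   1.0515] turn [-1.000e-04 -1.000e-04 -1.256e-01]
tube [[-0.08509958  0.08806421]
 [-0.080056   -0.03084031]
 [-0.0840646   0.0318434 ]] vial [[-0.08609314 -0.07445206]]
```

Emit:
{"op": "jog_arm", "data": {"plan": [-0.9,-0.99,0,0,0,-0.12,-0.9,-0.99,0,0,0,-0.12,-0.9,-0.99,0,0,0,-0.12,-0.9,-0.99,0,0,0,-0.12,-0.9,-0.99,0,0,0,-0.12,-0.9,-0.99,0,0,0,-0.12], "grip": 1, "force": 40}}

```text
clock: 0.95
tcp_pos: [0.2581, 0.2977, 0.2425]
orientation: [-0.069, 0.998, -0.0, 0.0]
contact_force: [0.1, -0.1, 0.2]
grip_width: 0.0002
grasp_force: 0.0
```

```bash
python3 -c "
from h import *
here(); go(-.075,.032,.12,90)"
```

```text
0.95 stage [-0.1914  0.3566] 0.2425 q [ 0.55  0.1   1.68 -0.    1.36 -1.16] [ 0.1 -0.1  0.2] [-0.01 -0.    0.02] 0.00022964424295331427 0.0
shift [-0.6137 -1.6109  0.6133] turn [-0.0001  0.0001 -0.0063]
```

Emit:
{"op": "jog_arm", "data": {"plan": [-0.38,-1,0.3,0,0,-0.006,-0.38,-1,0.3,0,0,-0.006,-0.38,-1,0.3,0,0,-0.006,-0.38,-1,0.3,0,0,-0.006,-0.38,-1,0.3,0,0,-0.006]}}

```text
clock: 1.45
tcp_pos: [0.3618, 0.11, 0.1816]
orientation: [-0.078, 0.997, -0.0, -0.0]
contact_force: [-0.4, 0.6, -0.2]
grip_width: -0.0004
grasp_force: 0.0
```

```bash
python3 -c "
from h import *
here(); go(-.075,.032,.12,90)"
```

```text
1.45 stage [-0.1187  0.1549] 0.1816 q [-0.02  0.15  1.83 -0.    1.16 -1.75] [-0.4  0.6 -0.2] [-0.   -0.05 -0.  ] -0.0003515810255956217 0.0
shift [-0.22   -0.6141  0.308 ] turn [-0.0001 -0.0002 -0.0006]
```

Emit:
{"op": "jog_arm", "data": {"plan": [-0.22,-0.614,0.3,0,0,0,-0.22,-0.614,0.3,0,0,0,-0.22,-0.614,0.3,0,0,0,-0.22,-0.614,0.3,0,0,0,-0.22,-0.614,0.55,0,0,0,-0.22,-0.614,0.7,0,0,0,-0.22,-0.614,0.7,0,0,0,-0.22,-0.614,0.7,0,0,0]}}

```text
clock: 2.25
tcp_pos: [0.4238, -0.001, 0.0431]
orientation: [-0.08, 0.997, 0.0, -0.0]
contact_force: [0.7, -0.0, 0.7]
grip_width: 0.0002
grasp_force: 0.0
```

```bash
python3 -c "
from h import *
here(); go(-.057,.032,.0315,90)
for n,b in(('scene',(150,150,350,300)),('top',(215,150,375,270))):
    s=cams.snapshot(n)['image'];x0,y0,x1,y1=b
    cv2.imwrite(f'pics/{n}2.png',cv2.resize(s[y0:y1,x0:x1],None,fx=4,fy=4,interpolation=2))"
```

```text
2.25 stage [-0.075   0.0355] 0.0431 q [-0.28  0.45  1.91  0.    0.77 -2.01] [ 0.7 -0.   0.7] [-0.05  0.01 -0.04] 0.0002360261173796996 0.0
shift [-0.0901 -0.0176  0.0581] turn [ 0.     -0.      0.0005]
```

View pics/scene2.png

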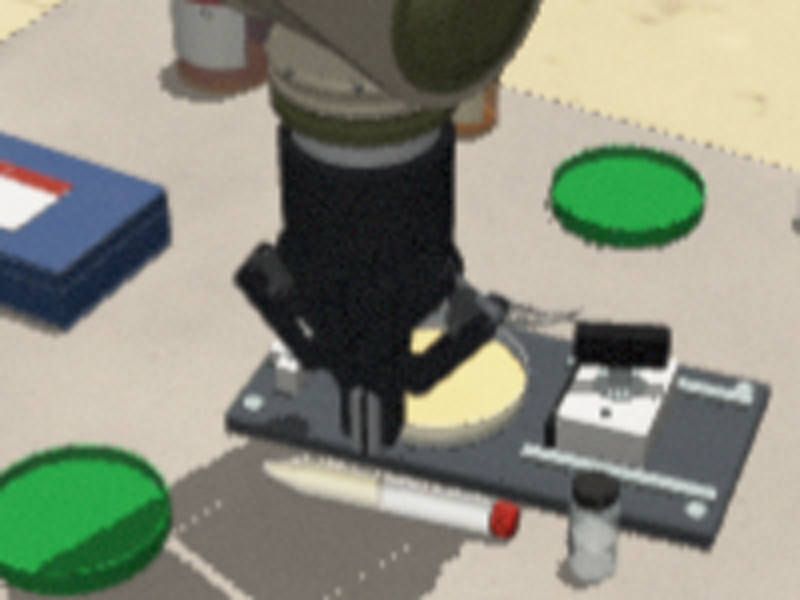

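The closed fingertips, at crop (375,440), stand over the plate edge beside the dish and clear of the tube. Next I nudge the dish about 6 mm toward the centre line.

Emit:
{"op": "jog_arm", "data": {"plan": [0,-0.018,0.057,0,0,0,0,-0.018,0.057,0,0,0,-0.03,-0.018,0.057,0,0,0,-0.06,-0.018,0.057,0,0,0,-0.075,-0.018,0.057,0,0,0,-0.09,-0.018,0.057,0,0,0,-0.09,-0.018,0.057,0,0,0,-0.09,-0.018,0.057,0,0,0]}}

```text
clock: 3.15
tcp_pos: [0.4419, -0.002, 0.0309]
orientation: [-0.08, 0.997, 0.0, -0.0]
contact_force: [-0.3, 0.7, -0.2]
grip_width: -0.0001
grasp_force: 0.0
```

```bash
python3 -c "
from h import *
here()"
```

```text
3.15 stage [-0.0573  0.0317] 0.0309 q [-0.27  0.5   1.88  0.    0.77 -2.  ] [-0.3  0.7 -0.2] [-0.    0.03  0.01] -0.00014018516549333247 0.0
```

Emit:
{"op": "jog_arm", "data": {"plan": [0.1,0,0,0,0,0,0.1,0,-0.4,0,0,0,0.1,0.0,-0.7,0,0,0,0.1,0.6,-0.7,0,0,0,0.3,1,-0.7,0,0,0,0.3,1,-0.7,0,0,0,0.3,1,-0.7,0,0,0,0.3,1,-0.7,0,0,0], "grip": 0.5}}

```text
clock: 3.95
tcp_pos: [0.3485, 0.1889, 0.1716]
orientation: [-0.082, 0.997, 0.0, 0.0]
contact_force: [-0.8, 0.4, 0.1]
grip_width: 0.0427
grasp_force: 0.0
```

```bash
python3 - <<'E'
from h import *
here()
t=cams.snapshot("top"); im=t["image"]
sub=np.zeros(im.shape[:2],bool); sub[190:245,255:312]=1
m=sub&(im[...,2].astype(int)-im[...,0]>15)&(im[...,2]>120)
for st,cc,_ in blobs(m,100): print(st,cc,(plane(t,cc,.024)[:,:2]-C0)@RS)
cv2.imwrite('pics/top3.png',cv2.resize(im[150:270,215:375],None,fx=4,fy=4,interpolation=2))
go(0,-.059,.15,15)
E
```

```text
3.95 stage [-0.1194  0.2349] 0.1716 q [ 0.2   0.19  1.81  0.    1.14 -1.54] [-0.8  0.4  0.1] [ 0.02 -0.01  0.02] 0.042659219372429454 0.0
[ 264  197   38   38 1133] [282.28420124 215.30097087] [[-0.00274863  0.03152723]]
shift [-0.5858 -1.4693  0.1069] turn [2.000e-04 1.000e-04 4.184e-01]
```

View pics/top3.png

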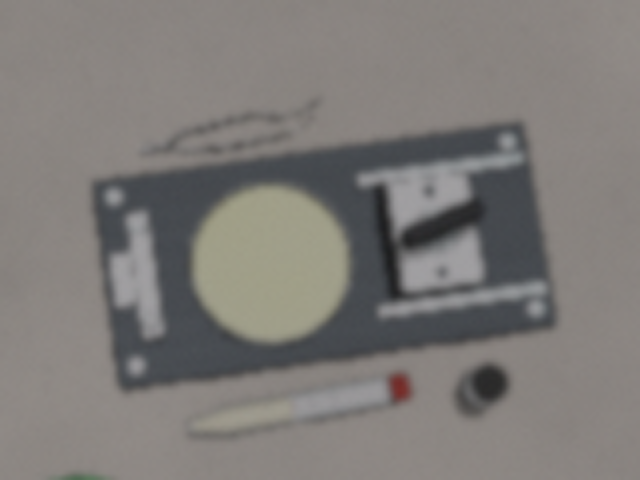

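The dish is now within about 1–3 mm of the centre line, and the tube and vial are unmoved. Next is the wing, whose bar runs from (402,241) to (484,207) in the crop.

Emit:
{"op": "jog_arm", "data": {"plan": [-0.4,-1,0.1,0,0,0.41,-0.4,-1,0.1,0,0,0.41,-0.4,-1,0.1,0,0,0.41,-0.4,-1,0.1,0,0,0.41,-0.4,-1,0.1,0,0,0.41,-0.4,-1,0.1,0,0,0.41,-0.4,-1,0.1,0,0,0.41,-0.4,-1,0.1,0,0,0.41], "grip": 0.5}}

```text
clock: 4.8
tcp_pos: [0.4617, -0.0006, 0.1504]
orientation: [0.5, 0.866, -0.0, -0.0]
contact_force: [-0.4, 0.3, 0.1]
grip_width: 0.0424
grasp_force: 0.0
```

```bash
python3 -c "
from h import *
here(); go(-.001,-.0595,.09,17)"
```

```text
4.8 stage [-0.0376  0.03  ] 0.1504 q [-0.26  0.33  1.68 -0.    1.13 -0.78] [-0.4  0.3  0.1] [-0.02  0.06 -0.02] 0.04237155840309138 0.0
shift [-0.4833  0.012   0.3016] turn [-0.0003 -0.0002  0.0213]
```

Emit:
{"op": "jog_arm", "data": {"plan": [-0.48,0.012,0.15,0,0,0.021,-0.48,0.012,0.15,0,0,0.021,-0.48,0.012,0.25,0,0,0.021,-0.48,0.012,0.25,0,0,0.021,-0.48,0.012,0.25,0,0,0.021]}}

```text
clock: 5.3
tcp_pos: [0.5119, -0.081, 0.1009]
orientation: [0.526, 0.851, -0.0, -0.001]
contact_force: [-0.4, 0.2, -0.9]
grip_width: 0.0428
grasp_force: 0.0
```

```bash
python3 - <<'E'
from h import *
here(); go(-.001,-.0595,.06,17)
for n,b in(('scene',(220,150,400,285)),):
    s=cams.snapshot(n)['image'];x0,y0,x1,y1=b
    cv2.imwrite(f'pics/{n}4.png',cv2.resize(s[y0:y1,x0:x1],None,fx=4,fy=4,interpolation=2))
E
```

```text
5.3 stage [-0.0007 -0.0574] 0.1009 q [-0.39  0.48  1.6  -0.    1.07 -0.85] [-0.4  0.2 -0.9] [-0.02  0.02  0.02] 0.04278656309377422 0.0
shift [-0.0099 -0.0043  0.2043] turn [-0.0003 -0.0003  0.0027]
```

View pics/scene4.png

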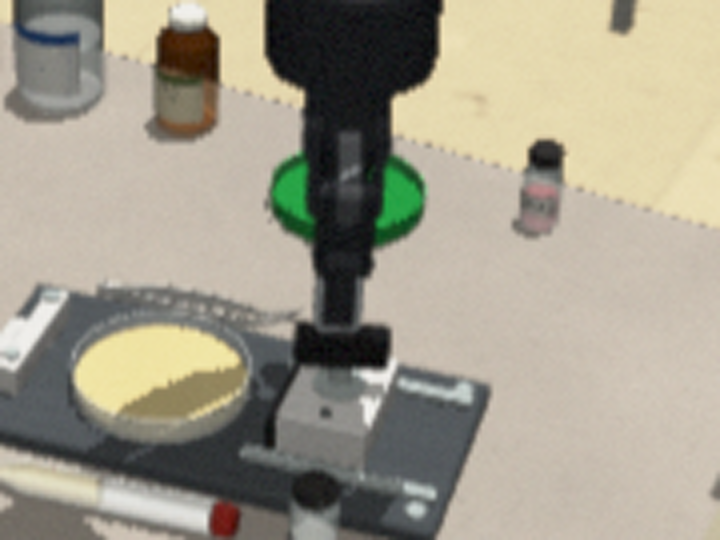

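The fingers, at column 342 in the crop, are centred on the bar, which spans columns 298–390. I descend and grip.

Emit:
{"op": "jog_arm", "data": {"plan": [-0.008,-0.004,0.12,0,0,0,-0.008,-0.004,0.21,0,0,0,-0.008,-0.004,0.21,0,0,0,-0.008,-0.004,0.21,0,0,0]}}

```text
clock: 5.75
tcp_pos: [0.5127, -0.082, 0.0601]
orientation: [0.525, 0.851, 0.0, 0.001]
contact_force: [0.9, -0.4, 0.1]
grip_width: 0.0428
grasp_force: 0.0
```

Emit:
{"op": "jog_arm", "data": {"plan": [0,0,0,0,0,0,0,0,0,0,0,0,0,0,0,0,0,0,0,0,0,0,0,0,0,0,0,0,0,0], "grip": 1, "force": 50}}

```text
clock: 6.25
tcp_pos: [0.5137, -0.0818, 0.0603]
orientation: [0.525, 0.851, 0.001, 0.002]
contact_force: [3.9, 5.9, 5.0]
grip_width: 0.0112
grasp_force: 50.6
```

```bash
python3 -c "
from h import *
here(); go(-.001,-.0595,.058,75)"
```

```text
6.25 stage [ 0.001  -0.0584] 0.0603 q [-0.39  0.54  1.64  0.    0.96 -0.85] [3.9 5.9 5. ] [ 0.8  -0.49  0.03] 0.01121580759109304 50.57178497314453
shift [-0.002  -0.0111  0.0113] turn [ 0.0008  0.0011 -0.3193]
```

Emit:
{"op": "jog_arm", "data": {"plan": [0,0,0,0,0,-0.045,0,0,0,0,0,-0.09,0,0,0,0,0,-0.135,0,0,0,0,0,-0.18,0,0,0,0,0,-0.225,0,0,0,0,0,-0.27,0,0,0,0,0,-0.315,0,0,0,0,0,-0.34]}}

```text
clock: 7.05
tcp_pos: [0.5122, -0.0826, 0.0601]
orientation: [0.016, 1.0, -0.001, 0.0]
contact_force: [-4.9, -1.6, 8.3]
grip_width: 0.0109
grasp_force: 51.0
```

Emit:
{"op": "jog_arm", "data": {"plan": [0,0,0,0,0,0,0,0,0,0,0,0]}}

```text
clock: 7.25
tcp_pos: [0.5122, -0.0826, 0.0601]
orientation: [0.019, 1.0, -0.001, 0.0]
contact_force: [-4.2, -1.5, 7.1]
grip_width: 0.0114
grasp_force: 51.0
```

```bash
python3 - <<'E'
from h import *
here(); go(0,-.0225,.0603,78)
for n,b in(('scene',(220,150,400,285)),):
    s=cams.snapshot(n)['image'];x0,y0,x1,y1=b
    cv2.imwrite(f'pics/{n}5.png',cv2.resize(s[y0:y1,x0:x1],None,fx=4,fy=4,interpolation=2))
E
```

```text
7.25 stage [-0.0006 -0.059 ] 0.0601 q [-0.39  0.54  1.64 -0.    0.96 -1.92] [-4.2 -1.5  7.1] [-0.38  0.75  0.08] 0.011351194651482589 51.03070914745331
shift [ 0.0323  0.1796 -0.0013] turn [-0.0004  0.0001  0.0043]
```

View pics/scene5.png

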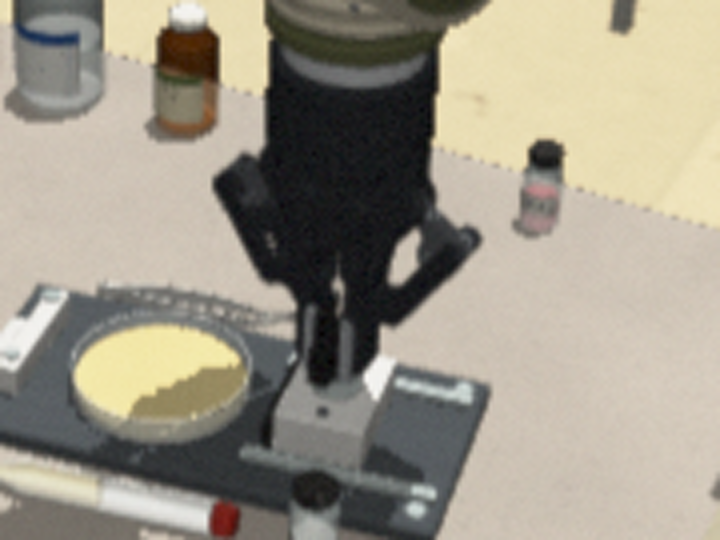

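The bar now lies across the jaw, near stage x, so the clamp is loose. I slide the jaw up, slowly near the end.

Emit:
{"op": "jog_arm", "data": {"plan": [0.005,0.024,0,0,0,0,0.01,0.049,0,0,0,0,0.015,0.073,0,0,0,0,0.019,0.098,0,0,0,0,0.024,0.122,0,0,0,0,0.029,0.147,0,0,0,0,0.029,0.147,0,0,0,0]}}

```text
clock: 8.0
tcp_pos: [0.5072, -0.0523, 0.0601]
orientation: [0.018, 1.0, -0.0, -0.0]
contact_force: [-4.7, -0.0, 8.4]
grip_width: 0.0108
grasp_force: 51.2
```

```bash
python3 - <<'E'
from h import *
here()
t=cams.snapshot("scene"); im=t["image"]
x0,y0,x1,y1=195,175,375,305
cv2.imwrite('pics/scene6.png',cv2.resize(im[y0:y1,x0:x1],None,fx=4,fy=4,interpolation=2))
E
```

```text
8.0 stage [-0.0008 -0.0283] 0.0601 q [-0.33  0.53  1.66 -0.    0.95 -1.87] [-4.7 -0.   8.4] [-0.02  0.86  0.02] 0.010757137446873679 51.17938041687012
```

View pics/scene6.png

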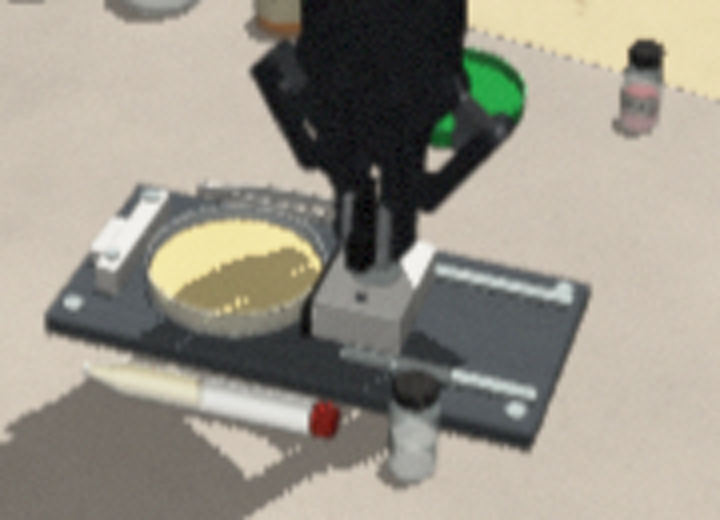

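The jaw carries the dish along, and the gap to the fixed jaw is now only a few mm. I continue in small steps and watch the y force.

Emit:
{"op": "jog_arm", "data": {"plan": [0.003,0.012,0,0,0,0,0.005,0.024,0,0,0,0,0.006,0.029,0,0,0,0,0.006,0.029,0,0,0,0]}}

```text
clock: 8.45
tcp_pos: [0.5063, -0.0468, 0.06]
orientation: [0.019, 1.0, -0.0, -0.0]
contact_force: [-5.1, -0.8, 9.3]
grip_width: 0.0111
grasp_force: 51.1
```

Emit:
{"op": "jog_arm", "data": {"plan": [0.001,0.005,0,0,0,0,0.001,0.005,0,0,0,0]}}

```text
clock: 8.65
tcp_pos: [0.5062, -0.046, 0.0601]
orientation: [0.019, 1.0, -0.001, -0.0]
contact_force: [-4.7, -1.5, 8.6]
grip_width: 0.0108
grasp_force: 51.1
```

Emit:
{"op": "jog_arm", "data": {"plan": [0.001,0.005,0,0,0,0,0.001,0.005,0,0,0,0]}}

```text
clock: 8.85
tcp_pos: [0.5062, -0.0458, 0.0601]
orientation: [0.018, 1.0, -0.001, 0.0]
contact_force: [-5.7, -6.2, 7.2]
grip_width: 0.0109
grasp_force: 51.1
```

Emit:
{"op": "jog_arm", "data": {"plan": [0.001,0.005,0,0,0,0,0.001,0.005,0,0,0,0.04,0.001,0.005,0,0,0,0.08,0.001,0.005,0,0,0,0.12,0.001,0.005,0,0,0,0.16,0.001,0.005,0,0,0,0.2,0.001,0.005,0,0,0,0.24,0.001,0.005,0,0,0,0.28]}}

```text
clock: 9.65
tcp_pos: [0.507, -0.0439, 0.0602]
orientation: [0.445, 0.896, 0.0, 0.001]
contact_force: [1.8, 1.5, 5.8]
grip_width: 0.0108
grasp_force: 51.0
```

Emit:
{"op": "jog_arm", "data": {"plan": [0,0,0,0,0,0.035,0,0,0,0,0,0.07,0,0,0,0,0,0.095,0,0,0,0,0,0.095]}}

```text
clock: 10.05
tcp_pos: [0.5077, -0.0434, 0.0603]
orientation: [0.572, 0.82, 0.001, 0.002]
contact_force: [4.1, 4.7, 4.9]
grip_width: 0.0106
grasp_force: 50.8
```

```bash
python3 -c "
from h import *
here(); go(0,-.022,.06,10)"
```

```text
10.05 stage [ 0.0011 -0.0196] 0.0603 q [-0.32  0.53  1.67  0.    0.95 -0.67] [4.1 4.7 4.9] [ 0.58 -0.48 -0.04] 0.010559669492477986 50.817553997039795
shift [-0.0106 -0.0077  0.0014] turn [0.0013 0.0005 0.0062]
```

Emit:
{"op": "jog_arm", "data": {"plan": [0,0,0,0,0,0,0,0,0,0,0,0,0,0,0,0,0,0,0,0,0,0,0,0], "grip": 0.5}}

```text
clock: 10.45
tcp_pos: [0.5061, -0.0438, 0.0589]
orientation: [0.571, 0.821, -0.0, -0.0]
contact_force: [0.2, 0.9, -0.2]
grip_width: 0.043
grasp_force: 0.0
```

Emit:
{"op": "jog_arm", "data": {"plan": [0,0,-0.2,0,0,0,0,0,-0.5,0,0,0,0,0,-0.6,0,0,0,1,0,-0.6,0,0,0,1,0,-0.6,0,0,0,1,0,-0.6,0,0,0,1,0,-0.6,0,0,0,1,0,-0.6,0,0,0]}}

```text
clock: 11.25
tcp_pos: [0.4341, 0.148, 0.1791]
orientation: [0.569, 0.823, 0.0, -0.001]
contact_force: [0.2, -0.7, 0.5]
grip_width: 0.043
grasp_force: 0.0
```

```bash
python3 - <<'E'
from h import *
here()
t=cams.snapshot("top"); im=t["image"]
sub=np.zeros(im.shape[:2],bool); sub[185:245,250:312]=1
m=sub&(im[...,2].astype(int)-im[...,0]>15)&(im[...,2]>120)
for st,cc,_ in blobs(m,100): print(st,cc,(plane(t,cc,.024)[:,:2]-C0)@RS)
s=cams.snapshot("scene")["image"]
a=cv2.resize(im[165:270,225:365],(800,600//2*2),interpolation=2)
cv2.imwrite('pics/fin.png',np.vstack([cv2.resize(im[175:265,230:360],(433,300),interpolation=2),cv2.resize(s[205:295,200:330],(433,300),interpolation=2)]))
E
```

```text
11.25 stage [-0.0413  0.181 ] 0.1791 q [ 0.07  0.29  1.64  0.    1.21 -0.29] [ 0.2 -0.7  0.5] [-0.01 -0.05  0.02] 0.04298516646821834 0.0
[ 255  198   38   38 1142] [273.59544658 216.24605954] [[-0.00219353  0.05087603]]
```

View pics/fin.png

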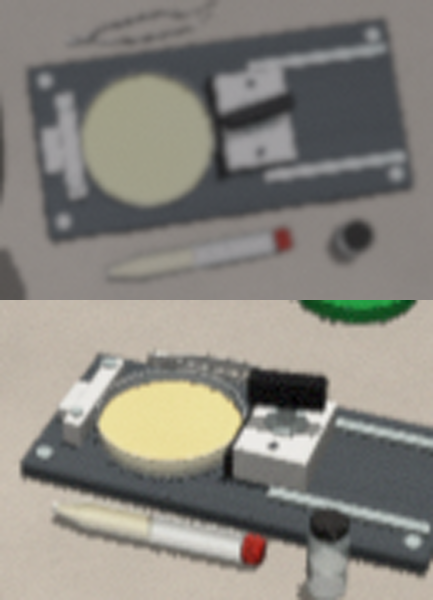

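```bash
python3 - <<'E'
from h import *
t=cams.snapshot("top"); im=t["image"]
loc=lambda P:(P[:,:2]-C0)@RS
g=cv2.cvtColor(im,cv2.COLOR_BGR2GRAY).astype(np.float32)
# grey profile along stage y through the dish centre, at dish height (z=.022)
for x in(-.004,-.002,0):
  ys=np.arange(-.012,.004,.001); P=np.array([np.r_[C0+RS@[x,y],.022] for y in ys]); p=proj(t,P).astype(np.float32)
  q=cv2.remap(im,p[:,0:1],p[:,1:2],cv2.INTER_LINEAR)[:,0]; print([(round(y*1e3),int(a)) for y,a in zip(ys,q.mean(1))])
  ys=np.arange(.088,.106,.001); P=np.array([np.r_[C0+RS@[x,y],.022] for y in ys]); p=proj(t,P).astype(np.float32)
  q=cv2.remap(im,p[:,0:1],p[:,1:2],cv2.INTER_LINEAR)[:,0]; print([(round(y*1e3),int(a)) for y,a in zip(ys,q.mean(1))])
f=lambda L:np.array(L)*.3+[230-.35,175-.35]
W=loc(plane(t,f([(216,121),(294,98)]),.070)); print("wing",W,W.mean(0),np.degrees(np.arctan2(*(W[1]-W[0])[::-1])))
E
```

```text
[(-12, 78), (-11, 77), (-10, 76), (-9, 76), (-8, 75), (-7, 75), (-6, 75), (-5, 77), (-4, 78), (-3, 78), (-2, 77), (-1, 73), (0, 66), (1, 59), (2, 56), (3, 54)]
[(88, 152), (89, 151), (90, 150), (91, 148), (92, 144), (93, 140), (94, 137), (95, 134), (96, 139), (97, 144), (98, 149), (99, 154), (100, 156), (101, 158), (102, 159), (103, 159), (104, 158), (105, 157)]
[(-12, 55), (-11, 54), (-10, 53), (-9, 52), (-8, 51), (-7, 52), (-6, 53), (-5, 54), (-4, 56), (-3, 59), (-2, 61), (-1, 59), (0, 56), (1, 53), (2, 51), (3, 51)]
[(88, 152), (89, 151), (90, 150), (91, 147), (92, 144), (93, 140), (94, 136), (95, 134), (96, 139), (97, 144), (98, 150), (99, 155), (100, 157), (101, 159), (102, 159), (103, 159), (104, 158), (105, 157)]
[(-12, 44), (-11, 43), (-10, 42), (-9, 42), (-8, 41), (-7, 41), (-6, 41), (-5, 41), (-4, 42), (-3, 45), (-2, 48), (-1, 47), (0, 46), (1, 45), (2, 45), (3, 50)]
[(88, 152), (89, 151), (90, 150), (91, 146), (92, 143), (93, 138), (94, 133), (95, 135), (96, 139), (97, 144), (98, 150), (99, 156), (100, 157), (101, 159), (102, 159), (103, 160), (104, 158), (105, 156)]
wing [[-0.0031086   0.00665938]
 [ 0.0046716  -0.04460826]] [ 0.0007815  -0.01897444] -81.37083579423773
```

```bash
python3 -c "
from rig import sign_off
print(sign_off())"
```

```text
the job is handed in; nothing more can be done
None
```

The dish is clamped snug between the jaws, as far as forces and the last images show, with the knob turned clockwise to about its stop and the tube, vial and forceps untouched. Before loosening the knob I also nudged the dish a few mm towards the centre line. The job is handed in at about 11 s on the robot's clock.

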